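Set up the folding splash shield and hold it upright

ROBOT

A 6-joint arm with a two-finger parallel gripper is mounted at the origin on a cart in front of the work surface, level with it; the furniture and walls round the work are solid. World frame = base frame: x ahead of the robot, y to its left, z up, the work surface at z = 0. Lengths are in m, angles in degrees, forces in N, time in s.
With the tool pointing down it reaches from about 0.3 to 0.775 m from the base axis. Payload 14.6 kg.
Tool frame: the origin (TCP) lies midway between the tips of the shut fingers; the grasp point (between the pads) lies 19 mm behind it (pinch_z is the distance from the TCP to the grasp point, in m); z points along the fingers, y is the direction in which the jaws open and shut (so a half turn about z gives the same grasp; the last joint's range is limited). The gripper opens to 94 mm and grips with 3 to 60 N. Pads are 16 mm wide; open, the fingers measure 119 mm over their backs; the gripper's body (75 mm by 177 mm) begins 78 mm behind the grasp point.
Start: joints at [65.856, 17.183, 87.147, -0, 75.671, -3.816], TCP at [0.191, 0.516, 0.205] pointing down, gripper open.
Joint ranges: [-173.82, 173.82], [-45.26, 126.66], [13.44, 144.39], [-59.66, 239.66], [0, 175.72], [-146.38, 146.38]. Speed limits (degrees/s): [127.2, 127.2, 147.25, 180, 180, 180].

INTERFACE

Orientations are given as a 3x3 rotation matrix whose columns are the frame's x, y, z axes.
In Python, from plant import get_obs, camera, finish_job, recognise, trace, pinch_z gives the robot as it stands. The module is installed in compiled form; this text tells all that it offers.
- The arm moves only by the tool send_rows, never from a script. Its argument "increments" is a list of rows, each a list of 7 numbers: the turn, a rotation vector about the world's x, y, z in degrees, then the shift along the world's x, y, z in mm, then the finger opening in mm, from 0 to 94. In form: [[ax, ay, az, dx, dy, dz, gripper], ...]. A call has 1 to 10 rows; each row shifts and turns the commanded pose from where the row before left it; what a row does not reach is not made up. A row lasts 1/10 s, in which the tool goes at most 50 mm and 8.59 degrees, less where a joint would pass 70% of its speed; a pose out of reach is approached as far as the arm can. A call with a gripper value outside its range is refused whole. The fingers move at their own pace and stop on an object; "squeeze" is the grip in N (left out, the last holds). Time passes only in rows, so rows that do not move let the fingers close. It gives the time, the measured TCP pose, the force and the opening at its end, in the units of the state.
- get_obs(): the state, without advancing time (a new reading comes with each control period).
- camera(name): name is "scene" or "top" or "wrist"; returns a dict with "color" (480x640x3 uint8, red, green, blue), "depth" (480x640 float32, m along the optical axis (not along the pixel's ray), 0 where there is no reading), "fx", "fy", "cx", "cy" (pixels), "world_to_cam" (4x4, takes a point from world to camera coordinates). Camera axes: x right, y up, looking along -z (the intrinsics and any distortion apply to the point x, -y, -z); pixel columns grow to the right and rows downward; lengths in m; the calibration is good to about 2 mm. A picture is of the moment at which its call begins.
- finish_job(): hands the job in, once; it reports no verdict.
Trained networks look in the newest picture that a camera, given by its name, has taken for a name from the list of things; names that differ only in an ending like _2 or _b are one class to them, and where a whole thing is asked for, a point or a joint stands for the part that bears it (a point fixed in the world has none). Each returns a list of dicts, best first, with "p" (0 to 1); they miss things now and then, are a little off and sometimes report something else, mostly with a low value. They report only what shows in the picture. A call takes as long as a camera call.
- recognise(camera, label): "xyz" ([x, y, z] in m, in the coordinates of the camera as it stood for that picture, good to about 4 mm: the middle of the surface that is visible of it).
- trace(camera, label): "pixels" (480x640 bool, what is visible of it).
The state is a dict: "clock": time; "joint_positions": joint angles; "qvel": joint speeds; "effort": joint torques, N m; "tool_pos": TCP position; "eef_rot": TCP orientation; "contact_force": force on the tool from outside, world axes, zero at the start; "ft_torque": the same for the moment, N m; "grip_width": finger opening in m.
Only numpy, scipy, OpenCV 4.12 (cv2) and the standard library are available. Lean on these libraries where they do the work, as an engineer would, in place of code of your own. Each camera call takes 0.05 s, during which the arm holds its last target. There are 200 camera calls.

TASK

The folding splash shield lies on its face on the bench. While it lies there, swing its kickstand over centre until it is fully open; then take the shield by its top handle bar, stand it upright on the spot, foot rail and kickstand foot down at the bench, and finish still gripping the handle, holding it so that it cannot tip. Leave the petri dish, beaker and slide box where they are.

Things in the scene. Friction and masses are not known exactly. Their poses are not given: they have to be found in the camera images.
- shield: Shield, loose, 0.8 kg: clear panel in an aluminium frame 209 mm high, 184 wide, 18 thick. Origin: middle of its foot edge, on its front face; x runs from foot to top handle, y along its width, z out of its back. It starts face down (z up), top towards the robot; stood up (x up), its back faces away from the robot. Let go, it falls forward onto its face; the kickstand only stops a fall backward.
- handle (a point): Centre of the top handle, a smooth round steel bar 12 mm thick, 156 mm long (along the shield's y) between the side bars; it can turn between finger pads. At x 203, y 0, z 12 mm in the shield's frame; axes as the shield's. Free gap between it and the top rail of the panel: 33 mm.
- foot_rail (a point): Centre of the foot rail, a round bar 14 mm thick, 184 mm long (along y), at x 7, y 0, z 20 mm in the shield's frame; the shield stands on it, this point then being 7 mm over the bench. Raised by its top, the shield turns first on the lower front corner of its side bars (x 7, z 0 mm), then on this rail.
- hub (a point): Kickstand pivot on the back, at x 95.5, y -40, z 36 mm in the shield's frame. Its axis is tilted 0.61 rad from the back's normal towards the top, so the leg swings nearly along the back and rises away from it as it opens.
- kickstand (a joint): Swing of the kickstand (rad): 0 folded sideways along the shield's +y; 1.79 fully open at its stop, the leg pointing to the foot edge (0.12 rad past straight) and 0.61 rad out from the back. At value t the leg points along cos(t-0.1) y + sin(t-0.1) (-0.82 x + 0.57 z) of the shield. A spring (at most 0.13 N m) presses it to the nearer end; dead centre is at 0.895.
- kick_foot (a point): Centre of the rubber ball foot, 18 mm across, at the end of the kickstand's leg, a 10 mm round bar; 105 mm from the hub. With the kickstand open and the shield upright it is about 9 mm over the bench, behind the shield.
- petri_mid (a point): Centre of a round clear petri dish, 58 mm across, 16 mm high, to the left of the shield; leave alone.
- beaker_mid (a point): Centre of a small clear plastic beaker, 53 mm across, 70 mm high, to the right of the shield; leave alone.
- slide_box_mid (a point): Centre of a green slide box, 34 x 87 x 35 mm, near the front of the bench to the right; leave alone.

How it is judged (in metres and radians):
On the way:
1. the kickstand is over centre and fully open while the shield still lies on its face (value of joint kickstand above 1.6 rad and angle between handle's own x axis and vertical above 1.35 rad), for 0.2 s.
At the end, for the whole second after the job is handed in: Kickstand open (over 1.6 rad); shield upright within 6 degrees and still, foot rail on the bench (centre under 15 mm) within 70 mm of where it lay, kickstand ball centre under 21 mm high; fingers grip it with over 2 N at the top handle (grasp point within 30 mm fore or aft, at most 35 mm below) (value of joint kickstand above 1.6 rad and angle between handle's own x axis and vertical below 0.105 rad and height (world z) of foot_rail below 0.015 m and height (world z) of kick_foot below 0.021 m and distance of foot_rail from where it was at the start of the episode below 0.07 m and linear speed of shield below 0.03 m/s and contact force between the fingers and shield above 2 N and x of the grasp point in the frame of handle above -0.035 m and z of the grasp point in the frame of handle between -0.03 and 0.03 m); the arm keeps its last pose, push and grip.
It fails at once if the petri dish is moved more than 20 mm (distance of petri_mid from where it was at the start of the episode above 0.02 m).
It fails at once if the beaker is moved more than 20 mm (distance of beaker_mid from where it was at the start of the episode above 0.02 m).
It fails at once if the slide box is moved more than 20 mm (distance of slide_box_mid from where it was at the start of the episode above 0.02 m).
It also fails if it takes over 59 s, if anything falls off the work surface, if the arm or the gripper's body presses on something with over 40 N, if the wrist force passes 120 N, or if a joint passes its speed limit or range.

## Working session

There is one attempt and no reset: what is moved stays moved. The work goes in short steps, Python scripts to look and compute and a tool call to move; the robot and the scene stay as the last step left them, time stands still between calls to the robot, and variables do not carry over. Pictures are saved under pics/ and viewed, about 8 in all and at most 12, crops included, and the job is handed in when it is done.

Besides the shell and the picture viewer there is one more tool, called after "Request:" as name([rows], argument=value, ...), one row to a line, values as JSON. send_rows: Moves the arm, as the interface text tells. Its arguments: {"type":"object","properties":{"increments":{"type":"array"},"squeeze":{"type":"number"}},"required":["increments"]}

```bash
mkdir -p pics
cat > h.py <<'E'
import numpy as np, cv2
from plant import get_obs, camera, finish_job, recognise, trace, pinch_z
def towld(c,p):
    return (np.linalg.inv(c["world_to_cam"])@np.r_[p,1])[:3]
def cloud(c):
    d=c["depth"];v,u=np.mgrid[0:480,0:640]
    P=np.stack([(u-c["cx"])/c["fx"]*d,-(v-c["cy"])/c["fy"]*d,-d],-1)
    T=np.linalg.inv(c["world_to_cam"]);return P@T[:3,:3].T+T[:3,3]
def save(c,n): cv2.imwrite("pics/"+n+".png",c["color"][:,:,::-1])
E
python3 - <<'E'
from h import *
np.set_printoptions(precision=3,suppress=True)
print(pinch_z,get_obs())
ims=[]
for n in("scene","top"):
    c=camera(n);save(c,n+"0")
    W=cloud(c)
    for l in("shield","handle","foot_rail","hub","kickstand","kick_foot","petri_mid","beaker_mid","slide_box_mid"):
        r=recognise(n,l)[:2]
        print(n,l,[(round(q["p"],2),towld(c,q["xyz"])) for q in r])
    ims.append(c["color"][:,:,::-1])
E
```

```text
0.0188 {'clock': 0.0, 'joint_positions': array([65.856, 17.216, 87.18 ,  0.001, 75.671, -3.818]), 'qvel': array([ 0.042, -0.005,  0.014,  0.108, -0.022, -0.046]), 'effort': array([  0.002, -53.181, -35.275,   0.071,   0.024,  -0.   ]), 'tool_pos': array([0.191, 0.516, 0.205]), 'eef_rot': array([[-0.938,  0.347, -0.   ],
       [ 0.347,  0.938, -0.001],
       [ 0.   , -0.001, -1.   ]]), 'contact_force': array([0.523, 0.334, 0.216]), 'ft_torque': array([-0.016, -0.007,  0.008]), 'grip_width': 0.09395824670375577}
scene shield []
scene handle [(0.91, array([0.571, 0.018, 0.014])), (0.23, array([ 0.444, -0.402,  0.036]))]
scene foot_rail [(0.58, array([0.574, 0.017, 0.014]))]
scene hub [(0.68, array([0.573, 0.018, 0.017]))]
scene kickstand [(0.67, array([0.571, 0.007, 0.036]))]
scene kick_foot [(0.76, array([0.574, 0.007, 0.036])), (0.7, array([0.573, 0.019, 0.012]))]
scene petri_mid [(0.84, array([0.654, 0.192, 0.015]))]
scene beaker_mid [(0.84, array([ 0.519, -0.154,  0.048])), (0.56, array([0.573, 0.02 , 0.013]))]
scene slide_box_mid [(0.57, array([ 0.441, -0.403,  0.035]))]
top shield [(0.95, array([0.588, 0.027, 0.018]))]
top handle [(0.74, array([0.589, 0.027, 0.014]))]
top foot_rail [(0.59, array([0.585, 0.023, 0.017]))]
top hub [(0.79, array([0.594, 0.022, 0.015])), (0.59, array([ 0.535, -0.159,  0.002]))]
top kickstand [(0.86, array([0.582, 0.016, 0.04 ]))]
top kick_foot [(0.7, array([0.576, 0.014, 0.038]))]
top petri_mid [(0.4, array([0.581, 0.016, 0.039]))]
top beaker_mid [(0.93, array([ 0.536, -0.159,  0.   ]))]
top slide_box_mid [(0.97, array([ 0.454, -0.402,  0.037]))]
```

```bash
ls pics
```

```text
scene0.png
top0.png
```

View pics/top0.png

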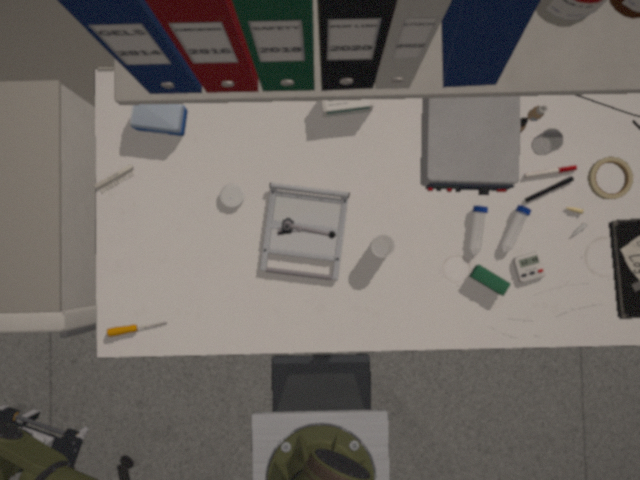

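View pics/scene0.png

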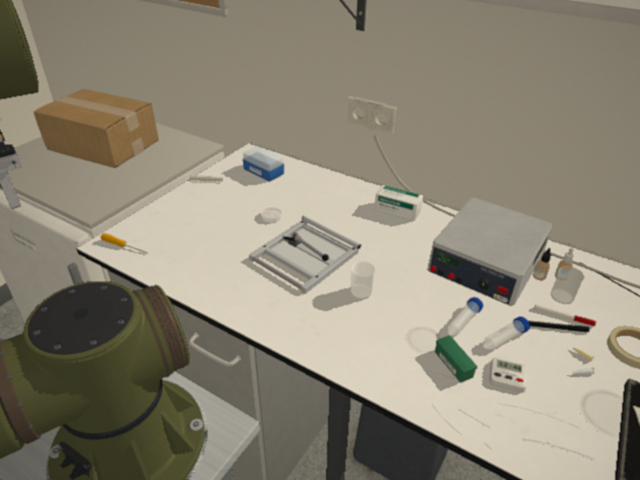

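Top view: the shield's handle bar is near pixel (300,267), towards the robot. The foot rail is at (308,190), the hub at (287,227) and the kick foot at (332,235). The scene view agrees: the petri dish is to the left and the beaker to the right. Next I fit the shield's pose.

Run:
```python
from h import *
np.set_printoptions(precision=3,suppress=True)
c=camera("top");W=cloud(c)
m=trace("top","shield")[0]["pixels"]
k=trace("top","kickstand")[0]["pixels"]
P=W[m&(c["depth"]>0)];print(len(P),P.min(0),P.max(0))
u,v=np.where(m)[::-1]
# project mask to z=0.018 plane
def px(u,v,z):
    T=np.linalg.inv(c["world_to_cam"]);r=T[:3,:3]@np.array([(u-c["cx"])/c["fx"],-(v-c["cy"])/c["fy"],-1]);o=T[:3,3];return o+r*(z-o[2])/r[2]
Q=np.array([px(a,b,.018) for a,b in zip(u,v)],np.float32)
print("rect",cv2.minAreaRect(Q[:,:2].copy()), cv2.boxPoints(cv2.minAreaRect(Q[:,:2].copy())))
ku,kv=np.where(k)[::-1];print("kick",ku.min(),ku.max(),kv.min(),kv.max());
for a,b,z in((287,227,.04),(332,235,.036),(300,267,.012),(308,190,.02)):print(px(a,b,z))
T=np.linalg.inv(c["world_to_cam"]);print("campos",T[:3,3])
s=W[...];print("shelf z",W[98:101,150:500:50,:].reshape(-1,3)[::3])
print("mm/px",.001*1000*(T[2,3])/c["fx"])
cr=cv2.resize(c["color"][170:300,210:410,::-1],None,fx=4,fy=4,interpolation=cv2.INTER_CUBIC);cv2.imwrite("pics/crop.png",cr)
```

```text
6171 [ 0.46  -0.081 -0.006] [0.693 0.13  0.056]
rect ((0.5751472115516663, 0.024797312915325165), (0.18888914585113525, 0.21088078618049622), 81.46209716796875) [[ 0.457 -0.053]
 [ 0.665 -0.084]
 [ 0.693  0.103]
 [ 0.485  0.134]]
kick 218 244 182 208
[0.584 0.062 0.04 ]
[ 0.564 -0.041  0.036]
[0.492 0.035 0.012]
[0.671 0.012 0.02 ]
campos [ 0.488 -0.017  1.475]
shelf z [[ 0.731  0.218  0.612]
 [ 0.728  0.008  0.604]
 [ 0.86  -0.311  0.098]
 [ 0.728  0.079  0.607]
 [ 0.886 -0.212  0.002]
 [ 0.728  0.149  0.608]
 [ 0.871 -0.09   0.06 ]]
mm/px 0.002360829191296871
```

View pics/crop.png

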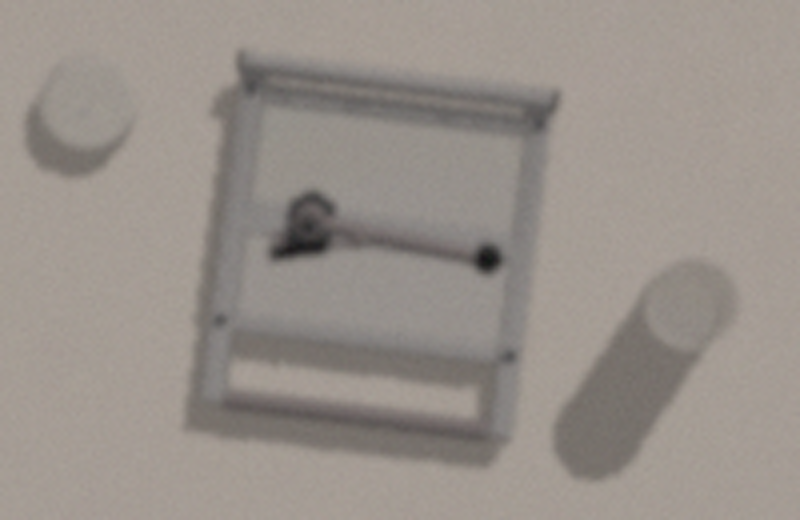

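The fit is consistent: the hub, foot, rail and handle predictions match their pixels to a few mm. Next I work out the pushing path.

```bash
cat >> h.py <<'E'
# shield pose (lying)
XA=np.array([-.989,.147,0]);YA=np.array([-.147,-.989,0]);ZA=np.array([0,0,1.]);O=np.array([.678,.0095,0])
def L(x,y,z): return O+(x*XA+y*YA+z*ZA)*1e-3
E
python3 - <<'E'
from h import *
np.set_printoptions(precision=1,suppress=True)
off=18;prev=None
for a in np.r_[-.25,np.arange(-.1,1.72,.15)]:
    d=np.array([-.82*np.sin(a),np.cos(a),.57*np.sin(a)])
    p=np.array([95.5,-40,36])+75*d
    n=np.array([-d[1],d[0],0]);n/=np.linalg.norm(n)   # leading direction horizontal
    # leading: d/da=( -.82cos, -sin)
    t=np.array([-.82*np.cos(a),-np.sin(a),0]); n*=np.sign(n@t)
    q=p-off*n
    tip=L(q[0],q[1],max(24,p[2]-9))*1000
    print(round(a,2),tip,None if prev is None else tip-prev);prev=tip
E
```

```text
-0.25 [546.8  -0.3  24. ] None
-0.1 [554.9  -5.7  24. ] [ 8.  -5.4  0. ]
0.05 [563.6  -9.5  29.1] [ 8.7 -3.8  5.1]
0.2 [572.7 -11.7  35.5] [ 9.2 -2.2  6.4]
0.35 [582.1 -12.2  41.7] [ 9.4 -0.5  6.2]
0.5 [591.6 -11.2  47.5] [9.5 1.1 5.8]
0.65 [601.   -8.6  52.9] [9.4 2.6 5.4]
0.8 [610.1  -4.5  57.7] [9.1 4.1 4.8]
0.95 [618.8   0.9  61.8] [8.7 5.4 4.1]
1.1 [627.    7.7  65.1] [8.2 6.7 3.3]
1.25 [634.5  15.6  67.6] [7.5 8.  2.5]
1.4 [641.2  24.7  69.1] [6.7 9.1 1.6]
1.55 [646.9  34.8  69.7] [ 5.7 10.1  0.6]
1.7 [651.3  45.7  69.4] [ 4.4 10.9 -0.3]
```

Request:
send_rows([
  [0,0,-4.9,22,-32,0,0],
  [0,0,-4.9,22,-32,0,0],
  [0,0,-4.9,22,-32,0,0],
  [0,0,-4.9,22,-32,0,0],
  [0,0,-4.9,22,-32,0,0],
  [0,0,-4.9,22,-32,0,0],
  [0,0,-4.9,22,-32,0,0],
  [0,0,-4.9,22,-32,0,0],
], squeeze=30)

```text
clock: 1.95
tool_pos: [0.3677, 0.2583, 0.2057]
eef_rot: [[-0.504, 0.864, 0.0], [0.864, 0.504, 0.0], [0.0, 0.0, -1.0]]
contact_force: [-0.3, 1.2, -0.3]
grip_width: 0.0332
```

Request:
send_rows([
  [0,0,-4.9,22,-32,0,0],
  [0,0,-4.9,22,-32,0,0],
  [0,0,-4.9,22,-32,0,0],
  [0,0,-4.9,22,-32,0,0],
  [0,0,-4.9,22,-32,0,0],
  [0,0,-4.9,22,-32,0,0],
  [0,0,-4.9,22,-32,0,0],
  [0,0,-4.9,22,-32,0,0],
  [0,0,0,0,0,0,0],
])

```text
clock: 2.85
tool_pos: [0.5445, 0.0006, 0.2049]
eef_rot: [[0.158, 0.987, -0.0], [0.987, -0.158, -0.0], [-0.0, -0.0, -1.0]]
contact_force: [-0.2, 1.0, 0.1]
grip_width: 0.0006
```

Run:
```python
from h import *
np.set_printoptions(precision=3,suppress=True)
o=get_obs();print(o["tool_pos"],o["eef_rot"],o["joint_positions"],o["grip_width"])
c=camera("wrist");save(c,"w1")
for l in("shield","handle","hub","kickstand","kick_foot","foot_rail"):
    print(l,[(round(q["p"],2),towld(c,q["xyz"])) for q in recognise("wrist",l)[:2]])
im=c["color"][:,:,::-1].copy()
T=c["world_to_cam"]
for p in((203,0,12),(203,70,12),(203,-70,12),(7,85,20),(7,-85,20),(95.5,-40,36),(104,64.5,30)):
    q=T@np.r_[L(*p),1];u=c["cx"]+c["fx"]*q[0]/-q[2];v=c["cy"]+c["fy"]*-q[1]/-q[2]
    if -q[2]>0: cv2.circle(im,(int(u),int(v)),4,(0,0,255),1);print(p,int(u),int(v))
cv2.imwrite("pics/w1.png",im)
```

```text
[0.544 0.001 0.205] [[ 0.158  0.987 -0.   ]
 [ 0.987 -0.158 -0.   ]
 [-0.    -0.    -1.   ]] [-3.783 16.511 88.083 -0.026 75.419  5.31 ] 0.0006250827808702573
shield [(0.73, array([0.591, 0.034, 0.016]))]
handle [(0.67, array([0.58 , 0.026, 0.032])), (0.65, array([0.59 , 0.031, 0.016]))]
hub [(0.65, array([0.586, 0.037, 0.014]))]
kickstand [(0.73, array([0.575, 0.029, 0.038]))]
kick_foot [(0.74, array([0.583, 0.026, 0.032]))]
foot_rail [(0.66, array([0.588, 0.034, 0.018]))]
(203, 0, 12) 247 180
(203, 70, 12) 252 250
(203, -70, 12) 242 102
(7, 85, 20) 451 265
(7, -85, 20) 465 80
(95.5, -40, 36) 364 136
(104, 64.5, 30) 353 249
```

View pics/w1.png

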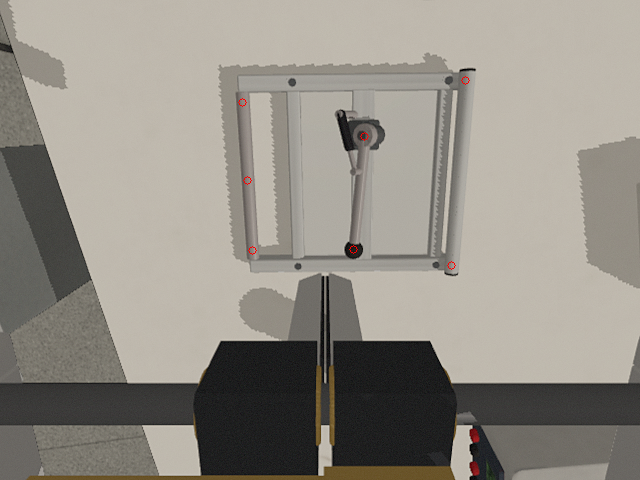

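The wrist view shows the predicted points landing on the handle (247,180), hub (364,136), ball foot (353,249) and rail. The pose is confirmed, so I descend beside the leg and push.

Request:
send_rows([
  [0,0,0,1,0,-40,0],
  [0,0,0,0,0,-45,0],
  [0,0,0,0,0,-45,0],
  [0,0,0,0,0,-35,0],
  [0,0,0,0,0,-15,0],
  [0,0,0,0,0,0,0],
])

```text
clock: 3.8
tool_pos: [0.5427, 0.0044, 0.0235]
eef_rot: [[0.151, 0.989, -0.004], [0.989, -0.151, 0.0], [-0.0, -0.004, -1.0]]
contact_force: [-0.6, -0.9, 0.0]
grip_width: 0.0003
```

Request:
send_rows([
  [0,0,0,5,-3,0,0],
  [0,0,0,5,-3,0,0],
  [0,0,0,4,-2,3,0],
  [0,0,0,4,-2,3,0],
  [0,0,0,5,-1,3,0],
  [0,0,0,5,-1,3,0],
  [0,0,0,5,0,3,0],
  [0,0,0,5,0,3,0],
  [0,0,0,5,0,3,0],
  [0,0,0,5,1,3,0],
])

```text
clock: 4.8
tool_pos: [0.5913, -0.007, 0.0511]
eef_rot: [[0.151, 0.988, -0.003], [0.988, -0.151, 0.0], [-0.0, -0.003, -1.0]]
contact_force: [-18.6, 1.5, 21.9]
grip_width: 0.0005
```

Forces are higher than I expected, so I take a look.

Run:
```python
from h import *
np.set_printoptions(precision=3,suppress=True)
o=get_obs();print(o["tool_pos"],o["contact_force"],o["ft_torque"])
c=camera("wrist");s=camera("scene")
cr=cv2.resize(s["color"][180:320,220:400,::-1],(617,480),interpolation=cv2.INTER_CUBIC)
w=c["color"][40:400,180:500,::-1]
im=np.hstack([cv2.resize(w,(400,450)),cr[:450,100:500]])
cv2.imwrite("pics/w2.png",im)
```

```text
[ 0.591 -0.007  0.051] [-18.584   1.486  21.887] [0.475 3.599 0.147]
```

View pics/w2.png

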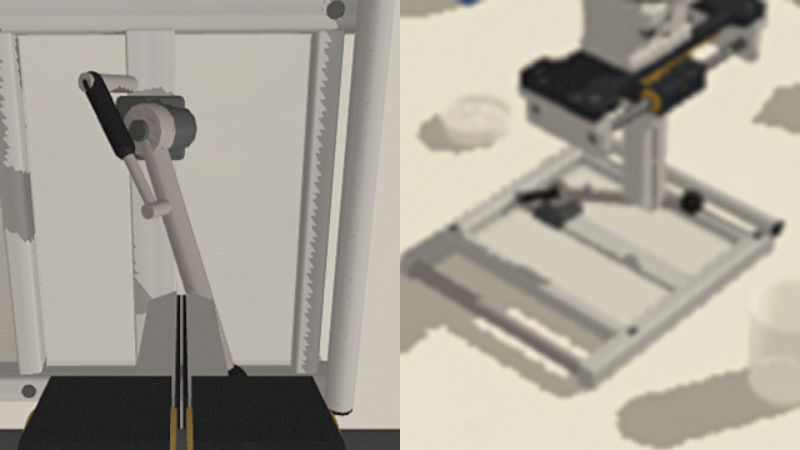

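The leg lags and the fingertip rides on its rounded upper side. I back off, lower the tip and push deeper.

Request:
send_rows([
  [0,0,0,-6,0,0,0],
  [0,0,0,-7,0,-2,0],
  [0,0,0,-7,-1,-6,0],
  [0,0,0,0,0,-8,0],
  [0,0,0,0,0,-5,0],
  [0,0,0,4,0,0,0],
  [0,0,0,5,0,2,0],
  [0,0,0,5,0,2,0],
])

```text
clock: 5.7
tool_pos: [0.5816, -0.0095, 0.036]
eef_rot: [[0.151, 0.988, -0.012], [0.989, -0.151, -0.002], [-0.004, -0.012, -1.0]]
contact_force: [-62.0, -12.0, 78.0]
grip_width: 0.0091
```

Request:
send_rows([
  [0,0,0,4,0,2,0],
  [0,0,0,5,1,2,0],
  [0,0,0,5,1,3,0],
  [0,0,0,5,2,2,0],
])

```text
clock: 6.1
tool_pos: [0.6052, -0.0045, 0.0415]
eef_rot: [[0.152, 0.988, 0.0], [0.988, -0.152, -0.0], [0.0, 0.0, -1.0]]
contact_force: [-0.3, -0.7, -0.0]
grip_width: 0.0003
```

Run:
```python
from h import *
np.set_printoptions(precision=3,suppress=True)
o=get_obs();print(o["tool_pos"],o["contact_force"],o["ft_torque"])
c=camera("wrist");s=camera("scene")
cr=cv2.resize(s["color"][180:320,220:400,::-1],(617,480),interpolation=cv2.INTER_CUBIC)
w=c["color"][40:400,180:500,::-1]
im=np.hstack([cv2.resize(w,(400,450)),cr[:450,100:500]])
cv2.imwrite("pics/w3.png",im)
```

```text
[ 0.605 -0.004  0.042] [-0.3   -0.658 -0.038] [-0.094  0.053 -0.014]
```

View pics/w3.png

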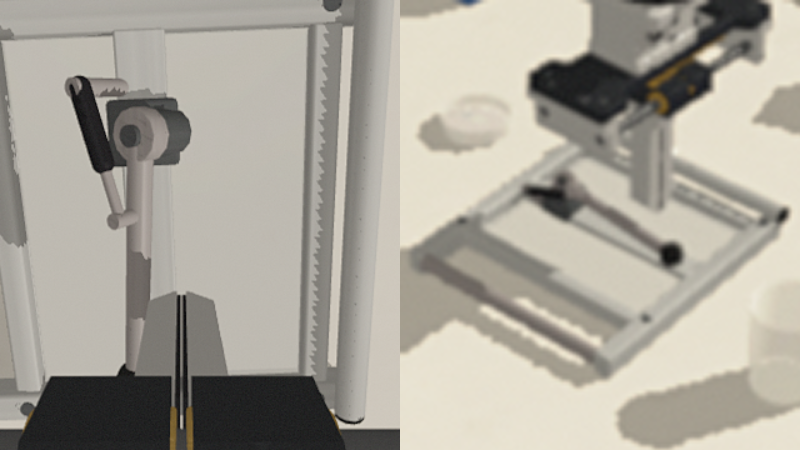

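Request:
send_rows([
  [0,0,0,0,0,45,0],
  [0,0,0,-30,2,45,0],
  [0,0,0,-30,2,45,0],
  [0,0,0,0,0,28,0],
  [0,0,0,0,0,0,0],
])

```text
clock: 6.7
tool_pos: [0.5507, -0.0006, 0.2013]
eef_rot: [[0.152, 0.988, 0.006], [0.988, -0.152, -0.0], [0.001, 0.006, -1.0]]
contact_force: [0.9, -0.0, 0.3]
grip_width: 0.0004
```

Run:
```python
from h import *
np.set_printoptions(precision=3,suppress=True)
o=get_obs();print(o["tool_pos"],o["contact_force"],o["clock"])
c=camera("wrist")
im=c["color"][:,:,::-1].copy()
T=c["world_to_cam"]
for p in((203,0,12),(203,70,12),(203,-70,12),(7,85,20),(7,-85,20),(95.5,-40,36),(104,64.5,30)):
    q=T@np.r_[L(*p),1];u=c["cx"]+c["fx"]*q[0]/-q[2];v=c["cy"]+c["fy"]*-q[1]/-q[2]
    cv2.circle(im,(int(u),int(v)),4,(0,0,255),1)
print("mm/px",1000*-q[2]/c["fx"])
cv2.imwrite("pics/w4.png",im[40:400,180:520])
W=cloud(c)
for u,v in((345,330),(380,100),(290,180)):pass
z=W[...,2];d=(W-O)@np.stack([XA,YA,ZA]).T*1000
for x in(60,80,120,140,175):
    m=(abs(d[...,0]-x)<3)&(abs(d[...,1]-30)<8);print(x,np.median(d[...,2][m]))
```

```text
[ 0.551 -0.001  0.201] [ 0.883 -0.016  0.335] 6.7
mm/px 0.9372563782545302
60 6.539716941769913
80 18.53538627259213
120 6.408890917666027
140 14.541026296624459
175 0.8047909425309141
```

View pics/w4.png

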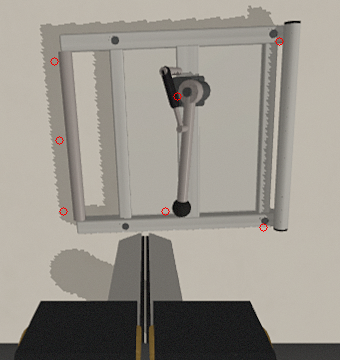

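```bash
cat > fit.py <<'E'
from h import *
from scipy.optimize import least_squares
np.set_printoptions(precision=4,suppress=True)
c=camera("wrist");T=c["world_to_cam"]
loc=np.array([(7,-92,20),(7,92,20),(95.5,-40,42),(104,64.5,30)])
pix=np.array([(292,22),(282,230),(187,92),(182,209)])+[180,40]
def f(s):
    R=np.array([[np.cos(s[2]),-np.sin(s[2]),0],[np.sin(s[2]),np.cos(s[2]),0],[0,0,1]])
    P=loc*1e-3@R.T+[s[0],s[1],0]
    q=np.c_[P,np.ones(4)]@T.T
    return np.c_[c["cx"]-c["fx"]*q[:,0]/q[:,2]-pix[:,0],c["cy"]+c["fy"]*q[:,1]/q[:,2]-pix[:,1]].ravel()
r=least_squares(f,[.68,.01,np.pi-.148]);s=r.x;print(s,np.degrees(s[2]),r.fun)
XA=np.array([np.cos(s[2]),np.sin(s[2]),0]);YA=np.array([-XA[1],XA[0],0]);O=np.array([s[0],s[1],0])
open("h.py","a").write(f"XA=np.array({XA.tolist()});YA=np.array({YA.tolist()});O=np.array({O.tolist()})\n")
def L(x,y,z): return O+(x*XA+y*YA+z*ZA)*1e-3
np.set_printoptions(precision=1,suppress=True)
prev=get_obs()["tool_pos"]*1000
for a in np.r_[-.25,np.arange(-.1,1.9,.2)]:
    d=np.array([-.82*np.sin(a),np.cos(a),.57*np.sin(a)])
    p=np.array([95.5,-40,36])+75*d
    t=np.array([-.82*np.cos(a),-np.sin(a),0]);n=np.array([-d[1],d[0],0]);n/=np.linalg.norm(n);n*=np.sign(n@t)
    q=p-12*n
    tip=L(q[0],q[1],max(21,p[2]-18))*1000
    print(round(a,2),q,tip,tip-prev);prev=tip
print("handle",L(203,0,12))
E
python3 fit.py
```

```text
[0.6894 0.0155 3.0394] 174.14417119512362 [-1.5088  0.9189 -0.8373 -2.1941  2.7396  0.6564 -0.6173 -0.0444]
-0.25 [122.5  30.2  25.4] [564.5  -2.   21. ] [  14.9   -1.5 -176. ]
-0.1 [113.6  33.6  31.7] [572.9  -6.4  21. ] [ 8.5 -4.3  0. ]
0.1 [101.3  35.6  40.3] [584.9  -9.6  22.3] [12.  -3.2  1.3]
0.3 [89.  34.6 48.6] [597.3  -9.8  30.6] [12.4 -0.3  8.4]
0.5 [77.  30.7 56.5] [609.7  -7.2  38.5] [12.3  2.6  7.9]
0.7 [65.8 24.2 63.5] [621.5  -1.8  45.5] [11.8  5.4  7. ]
0.9 [55.7 15.2 69.5] [632.4   6.   51.5] [10.9  7.9  5.9]
1.1 [47.   4.2 74.1] [642.2  16.1  56.1] [ 9.7 10.1  4.6]
1.3 [40.1 -8.6 77.2] [650.4  28.1  59.2] [ 8.2 12.   3.1]
1.5 [ 35.2 -22.7  78.6] [656.7  41.7  60.6] [ 6.3 13.6  1.5]
1.7 [ 32.6 -37.8  78.4] [660.8  56.5  60.4] [ 4.1 14.7 -0.2]
handle [0.5 0.  0. ]
```

Request:
send_rows([
  [0,0,0,11,-1,-36,0],
  [0,0,0,0,0,-45,0],
  [0,0,0,0,0,-45,0],
  [0,0,0,0,0,-35,0],
  [0,0,0,0,0,-15,0],
  [0,0,0,0,0,0,0],
])

```text
clock: 7.4
tool_pos: [0.5592, -0.0015, 0.019]
eef_rot: [[0.152, 0.988, -0.005], [0.988, -0.152, 0.0], [-0.0, -0.005, -1.0]]
contact_force: [-0.1, 1.0, 0.3]
grip_width: 0.0006
```

Request:
send_rows([
  [0,0,0,4,-2,0,0],
  [0,0,0,4,-2,0,0],
  [0,0,0,4,-2,0,0],
  [0,0,0,4,-1,0,0],
  [0,0,0,4,-1,0,0],
])

```text
clock: 7.9
tool_pos: [0.5812, -0.0097, 0.0231]
eef_rot: [[0.152, 0.988, 0.001], [0.988, -0.152, -0.0], [0.0, 0.001, -1.0]]
contact_force: [-6.5, 0.6, 5.1]
grip_width: 0.0004
```

Request:
send_rows([
  [0,0,0,4,-1,2,0],
  [0,0,0,4,0,2,0],
  [0,0,0,4,0,3,0],
])

```text
clock: 8.2
tool_pos: [0.5932, -0.0106, 0.0297]
eef_rot: [[0.152, 0.988, 0.001], [0.988, -0.152, 0.0], [0.0, 0.001, -1.0]]
contact_force: [-2.4, 1.1, 0.7]
grip_width: 0.0007
```

Request:
send_rows([
  [0,0,0,4,0,3,0],
  [0,0,0,4,0,3,0],
  [0,0,0,4,1,3,0],
  [0,0,0,4,1,2,0],
])

```text
clock: 8.6
tool_pos: [0.6091, -0.0085, 0.04]
eef_rot: [[0.152, 0.988, 0.0], [0.988, -0.152, -0.0], [-0.0, 0.0, -1.0]]
contact_force: [-3.3, 0.9, 0.8]
grip_width: 0.0008
```

Request:
send_rows([
  [0,0,0,4,1,3,0],
  [0,0,0,4,2,2,0],
  [0,0,0,4,2,2,0],
])

```text
clock: 8.9
tool_pos: [0.6211, -0.0034, 0.0468]
eef_rot: [[0.152, 0.988, 0.0], [0.988, -0.152, -0.0], [-0.0, 0.0, -1.0]]
contact_force: [-1.6, 0.8, -0.2]
grip_width: 0.0002
```

Request:
send_rows([
  [0,0,0,4,2,2,0],
  [0,0,0,4,3,2,0],
  [0,0,0,4,3,2,0],
  [0,0,0,3,3,2,0],
  [0,0,0,3,3,1,0],
  [0,0,0,3,4,1,0],
])

```text
clock: 9.5
tool_pos: [0.6419, 0.0147, 0.0567]
eef_rot: [[0.152, 0.988, 0.0], [0.988, -0.152, -0.0], [-0.0, 0.0, -1.0]]
contact_force: [0.2, -0.1, 0.6]
grip_width: 0.0003
```

Request:
send_rows([
  [0,0,0,3,4,1,0],
  [0,0,0,3,4,1,0],
  [0,0,0,3,4,1,0],
  [0,0,0,3,4,0,0],
  [0,0,0,2,4,0,0],
  [0,0,0,2,4,0,0],
])

```text
clock: 10.1
tool_pos: [0.6578, 0.0387, 0.0595]
eef_rot: [[0.152, 0.988, -0.0], [0.988, -0.152, -0.0], [-0.0, -0.0, -1.0]]
contact_force: [-0.1, 0.3, -0.4]
grip_width: 0.0007
```

Run:
```python
from h import *
c=camera("wrist");s=camera("scene")
cr=cv2.resize(s["color"][180:320,220:400,::-1],(617,480),interpolation=cv2.INTER_CUBIC)
w=c["color"][40:400,130:450,::-1]
im=np.hstack([cv2.resize(w,(400,450)),cr[:450,100:500]])
cv2.imwrite("pics/w5.png",im)
```

```text
(no output)
```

View pics/w5.png

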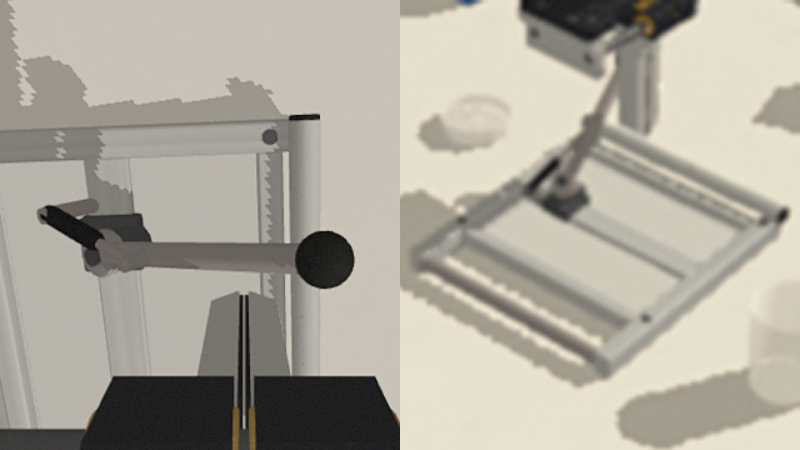

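The kickstand has snapped open: the leg points to the foot edge, with the ball at (325,258). I move back to a spot beside the handle and refine its position.

Request:
send_rows([
  [0,0,0,0,-4,30,0],
  [0,0,0,0,0,45,0],
  [0,0,0,-15,-5,45,15],
  [0,0,1.4,-40,-8,20,30],
  [0,0,1.4,-40,-8,0,30],
  [0,0,0,-40,-7,0,30],
  [0,0,0,-33,-7,0,30],
  [0,0,0,0,0,0,30],
  [0,0,0,0,0,0,30],
])

```text
clock: 11.1
tool_pos: [0.4898, -0.0007, 0.2002]
eef_rot: [[0.104, 0.995, 0.001], [0.995, -0.104, -0.0], [0.0, 0.001, -1.0]]
contact_force: [0.4, 0.1, -0.2]
grip_width: 0.0302
```

Run:
```python
from h import *
np.set_printoptions(precision=3,suppress=True)
def L(x,y,z): return O+(x*XA+y*YA+z*ZA)*1e-3
o=get_obs();print(o["tool_pos"],o["eef_rot"],o["contact_force"],o["grip_width"])
c=camera("wrist")
im=c["color"][:,:,::-1].copy()
T=c["world_to_cam"]
for p in((203,0,12),(203,70,12),(203,-70,12),(203,35,12),(203,-35,12),(95.5,-40,42),(7,-92,20)):
    q=T@np.r_[L(*p),1];u=c["cx"]+c["fx"]*q[0]/-q[2];v=c["cy"]+c["fy"]*-q[1]/-q[2]
    cv2.circle(im,(int(u),int(v)),4,(0,0,255),1)
print("mm/px",1000*-q[2]/c["fx"],L(203,0,12))
# true fold angle of the leg from the cloud
W=cloud(c);d=(W-O)@np.stack([XA,YA,ZA]).T*1000
m=(d[...,2]>75)&(d[...,0]<45)&(d[...,0]>-20)&(abs(d[...,1]+40)<50);print("ball",np.median(d[m],0),m.sum())
cv2.imwrite("pics/w6.png",im)
```

```text
[ 0.49  -0.001  0.2  ] [[ 0.104  0.995  0.001]
 [ 0.995 -0.104 -0.   ]
 [ 0.     0.001 -1.   ]] [ 0.394  0.062 -0.241] 0.030217367908751753
mm/px 0.8463781080663522 [0.487 0.036 0.012]
ball [ 18.413 -50.917  93.718] 1448
```

View pics/w6.png

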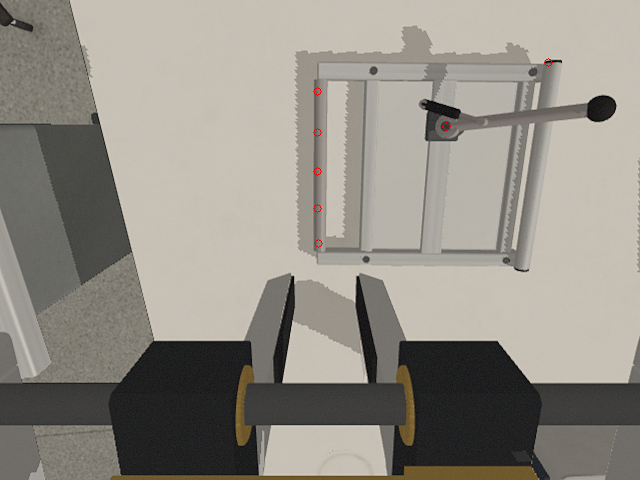

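Fit is about 2 mm short in x at the bar (bar at pixel column 320). The ball position gives a joint value of about 1.78, so the kickstand is open. I grasp the handle.

Request:
send_rows([
  [0,0,0,0,18,-40,30],
  [0,0,0,0,19,-45,30],
  [0,0,0,0,0,-45,30],
  [0,0,0,0,0,-40,30],
  [0,0,0,0,0,-20,30],
  [0,0,0,0,0,-6,30],
  [0,0,0,0,0,0,30],
])

```text
clock: 11.85
tool_pos: [0.4899, 0.0365, 0.0031]
eef_rot: [[0.103, 0.995, -0.001], [0.995, -0.103, -0.0], [-0.0, -0.001, -1.0]]
contact_force: [0.6, -1.0, -0.0]
grip_width: 0.0301
```

Request:
send_rows([
  [0,0,0,0,0,0,5],
  [0,0,0,0,0,0,5],
  [0,0,0,0,0,0,5],
  [0,0,0,0,0,0,5],
  [0,0,0,0,0,0,5],
], squeeze=40)

```text
clock: 12.35
tool_pos: [0.4899, 0.0365, 0.0046]
eef_rot: [[0.103, 0.995, 0.001], [0.995, -0.103, 0.0], [0.0, 0.001, -1.0]]
contact_force: [-3.8, 1.2, 7.2]
grip_width: 0.0111
```

Run:
```python
import numpy as np
def H(d):
    t=np.radians(d);t1=np.arccos(.35)
    if t<=t1: return np.array([-7-196*np.cos(t)+12*np.sin(t),196*np.sin(t)+12*np.cos(t)])
    f=-7+20*np.sin(t1)+7*(t-t1)
    return np.array([f+196*-np.cos(t)-8*np.sin(t),7+196*np.sin(t)-8*np.cos(t)])
p=H(0);acc=np.zeros(3);tot=np.zeros(3)
rows=[]
for d in np.linspace(0,90,31)[1:]:
    q=H(d)-p;p=H(d);v=np.array([q[0]*.9948,-.102*q[0],q[1]]);tot+=v
    r=np.round((tot-acc)*2)/2;acc+=r;rows.append([0,0,0]+r.tolist()+[5])
for i in(0,10,20):print(str(rows[i:i+10]).replace(".0,",","))
print(acc)
```

```text
[[0, 0, 0, 1, -0, 10, 5], [0, 0, 0, 1.5, -0, 10.5, 5], [0, 0, 0, 2, -0.5, 10, 5], [0, 0, 0, 2, -0, 10, 5], [0, 0, 0, 3, -0.5, 10, 5], [0, 0, 0, 3.5, -0.5, 9.5, 5], [0, 0, 0, 4, -0.5, 9.5, 5], [0, 0, 0, 4.5, -0, 9, 5], [0, 0, 0, 5, -0.5, 9, 5], [0, 0, 0, 5.5, -1, 9, 5]]
[[0, 0, 0, 6, -0.5, 8.5, 5], [0, 0, 0, 6.5, -0.5, 8, 5], [0, 0, 0, 6.5, -0.5, 7.5, 5], [0, 0, 0, 7, -1, 7.5, 5], [0, 0, 0, 7.5, -0.5, 7, 5], [0, 0, 0, 8, -1, 6.5, 5], [0, 0, 0, 8, -1, 6.5, 5], [0, 0, 0, 8.5, -0.5, 5.5, 5], [0, 0, 0, 9, -1, 5.5, 5], [0, 0, 0, 9, -1, 4.5, 5]]
[[0, 0, 0, 9, -1, 4.5, 5], [0, 0, 0, 9.5, -1, 4, 5], [0, 0, 0, 10, -1, 3.5, 5], [0, 0, 0, 9.5, -1, 3.5, 5], [0, 0, 0, 10, -1, 3.5, 5], [0, 0, 0, 10.5, -1, 2.5, 5], [0, 0, 0, 10, -1, 2.5, 5], [0, 0, 0, 10.5, -1, 1.5, 5], [0, 0, 0, 10.5, -1.5, 1.5, 5], [0, 0, 0, 10.5, -1, 0.5, 5]]
[208.  -21.5 191. ]
```

Request:
send_rows([
  [0,0,0,1,0,10,5],
  [0,0,0,1.5,0,10.5,5],
  [0,0,0,2,-0.5,10,5],
  [0,0,0,2,0,10,5],
])

```text
clock: 12.75
tool_pos: [0.4963, 0.0359, 0.0451]
eef_rot: [[0.103, 0.995, 0.0], [0.995, -0.103, -0.0], [-0.0, 0.0, -1.0]]
contact_force: [0.5, -1.4, -5.1]
grip_width: 0.0103
```

Request:
send_rows([
  [0,0,0,3,-0.5,10,5],
  [0,0,0,3.5,-0.5,9.5,5],
  [0,0,0,4,-0.5,9.5,5],
  [0,0,0,4.5,0,9,5],
  [0,0,0,5,-0.5,9,5],
  [0,0,0,5.5,-1,9,5],
])

```text
clock: 13.35
tool_pos: [0.522, 0.0329, 0.1008]
eef_rot: [[0.103, 0.995, -0.0], [0.995, -0.103, 0.0], [0.0, -0.0, -1.0]]
contact_force: [-1.8, -0.0, -3.3]
grip_width: 0.0106
```

Request:
send_rows([
  [0,0,0,6,-0.5,8.5,5],
  [0,0,0,6.5,-0.5,8,5],
  [0,0,0,6.5,-0.5,7.5,5],
  [0,0,0,7,-1,7.5,5],
  [0,0,0,7.5,-0.5,7,5],
  [0,0,0,8,-1,6.5,5],
  [0,0,0,8,-1,6.5,5],
  [0,0,0,8.5,-0.5,5.5,5],
  [0,0,0,9,-1,5.5,5],
  [0,0,0,9,-1,4.5,5],
])

```text
clock: 14.35
tool_pos: [0.5984, 0.0252, 0.1695]
eef_rot: [[0.103, 0.995, 0.001], [0.995, -0.103, -0.0], [-0.0, 0.001, -1.0]]
contact_force: [-12.4, -1.1, 15.6]
grip_width: 0.0108
```

Run:
```python
from h import *
s=camera("scene");c=camera("wrist")
cr=cv2.resize(s["color"][120:320,220:400,::-1],(405,450),interpolation=cv2.INTER_CUBIC)
cv2.imwrite("pics/w7.png",np.hstack([cr,cv2.resize(c["color"][0:400,200:550,::-1],(394,450))]))
```

```text
(no output)
```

View pics/w7.png

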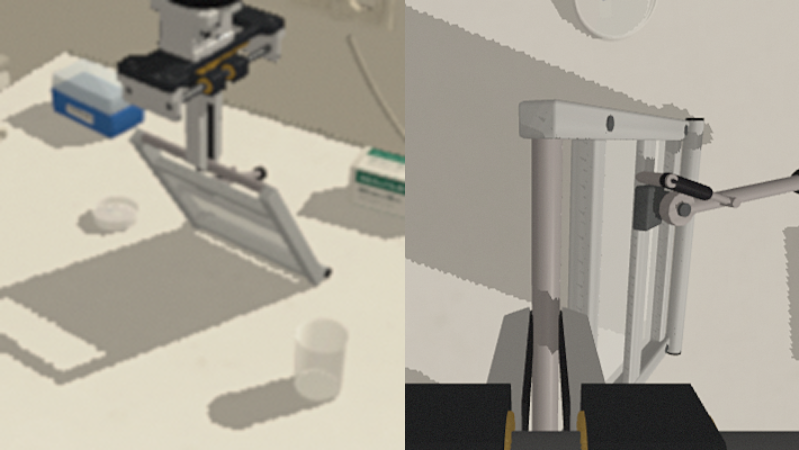

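Shield is about 55–60° up and gripped well, with a mild compression at the foot. I continue with slightly more lift.

Request:
send_rows([
  [0,0,0,8.5,-1,5.5,5],
  [0,0,0,9,-1,4.5,5],
  [0,0,0,9.5,-1,4,5],
  [0,0,0,9.5,-1,3.5,5],
  [0,0,0,10,-1,3.5,5],
])

```text
clock: 14.95
tool_pos: [0.6452, 0.02, 0.1898]
eef_rot: [[0.103, 0.995, 0.002], [0.995, -0.103, -0.001], [-0.0, 0.002, -1.0]]
contact_force: [-3.6, -2.0, 1.4]
grip_width: 0.0105
```

Request:
send_rows([
  [0,0,0,9,-1,2.5,5],
  [0,0,0,9,-1,2.5,5],
  [0,0,0,8,-1,1.5,5],
])

```text
clock: 15.25
tool_pos: [0.6713, 0.0169, 0.1962]
eef_rot: [[0.104, 0.995, 0.002], [0.995, -0.104, -0.001], [-0.0, 0.002, -1.0]]
contact_force: [-4.2, -2.1, 6.7]
grip_width: 0.0107
```

```bash
cat > up.py <<'E'
from h import *
np.set_printoptions(precision=3,suppress=True)
o=get_obs();print(o["tool_pos"],o["contact_force"],o["grip_width"],o["clock"])
for n in("wrist","top","scene"):
    c=camera(n);W=cloud(c)
    for l in("shield","kick_foot","hub","foot_rail"):
        print(n,l,[(round(q["p"],2),towld(c,q["xyz"])) for q in recognise(n,l)[:1]])
    m=(W[...,0]>.6)&(W[...,0]<.84)&(abs(W[...,1]-.01)<.12)&(W[...,2]>.004)&(W[...,2]<.2)
    P=W[m&(c["depth"]>0)];np.save("P_"+n,P)
    for lo in np.arange(.0,.2,.02):
        q=P[(P[:,2]>=lo)&(P[:,2]<lo+.02)]
        if len(q)>5:print(round(lo+.01,2),len(q),np.percentile(q[:,0],[2,50,98]))
E
python3 up.py
```

```text
[0.671 0.017 0.196] [-4.201 -2.051  6.722] 0.010664369505724327 15.25
wrist shield [(0.91, array([0.685, 0.056, 0.2  ]))]
wrist kick_foot []
wrist hub [(0.86, array([0.679, 0.056, 0.199]))]
wrist foot_rail [(0.7, array([0.684, 0.056, 0.202]))]
0.01 1848 [0.699 0.711 0.725]
0.03 563 [0.695 0.782 0.796]
0.05 598 [0.684 0.696 0.777]
0.07 355 [0.682 0.707 0.759]
0.09 729 [0.691 0.715 0.748]
0.11 2742 [0.686 0.699 0.73 ]
0.13 173 [0.696 0.712 0.717]
0.15 392 [0.672 0.686 0.695]
0.17 693 [0.671 0.684 0.693]
0.19 345 [0.652 0.68  0.69 ]
top shield [(0.58, array([ 0.669, -0.05 ,  0.204]))]
top kick_foot [(0.25, array([ 0.533, -0.16 , -0.   ]))]
top hub [(0.56, array([ 0.674, -0.055,  0.203]))]
top foot_rail [(0.83, array([ 0.667, -0.056,  0.203]))]
0.01 730 [0.607 0.731 0.839]
0.11 8 [0.682 0.686 0.689]
0.15 25 [0.661 0.666 0.677]
0.17 13 [0.66  0.664 0.689]
0.19 16 [0.651 0.66  0.681]
scene shield [(0.66, array([0.676, 0.011, 0.104]))]
scene kick_foot []
scene hub [(0.94, array([0.676, 0.011, 0.11 ]))]
scene foot_rail [(0.72, array([0.676, 0.009, 0.109]))]
0.01 156 [0.635 0.69  0.705]
0.03 352 [0.675 0.687 0.697]
0.05 339 [0.672 0.684 0.695]
0.07 366 [0.668 0.681 0.691]
0.09 366 [0.665 0.677 0.688]
0.11 382 [0.662 0.674 0.684]
0.13 383 [0.659 0.671 0.681]
0.15 517 [0.656 0.669 0.681]
0.17 178 [0.651 0.67  0.686]
0.19 205 [0.648 0.663 0.682]
```

Request:
send_rows([
  [0,0,0,7,-1,1.5,5],
  [0,0,0,7,-1,1,5],
  [0,0,0,6,-0.5,0.5,5],
  [0,0,0,4,-0.5,0,5],
  [0,0,0,0,0,0,5],
])

```text
clock: 16.5
tool_pos: [0.6954, 0.0142, 0.1988]
eef_rot: [[0.103, 0.995, 0.003], [0.995, -0.103, -0.0], [0.0, 0.003, -1.0]]
contact_force: [-1.7, -1.2, 9.2]
grip_width: 0.0109
```

```bash
cat > ang.py <<'E'
from h import *
np.set_printoptions(precision=3,suppress=True)
o=get_obs();print(o["tool_pos"],o["contact_force"],o["grip_width"],o["clock"])
A=[]
for i in range(3):
    c=camera("scene");W=cloud(c)
    m=(W[...,0]>.6)&(W[...,0]<.76)&(abs(W[...,1]-.01)<.12)&(W[...,2]>.03)&(W[...,2]<.14)&(c["depth"]>0)
    P=W[m]
    # robust plane x = a + b*y + c*z
    w=np.ones(len(P),bool)
    for _ in range(6):
        k=np.linalg.lstsq(np.c_[np.ones(w.sum()),P[w,1:]],P[w,0],rcond=None)[0]
        r=P[:,0]-np.c_[np.ones(len(P)),P[:,1:]]@k;w=abs(r)<max(.002,1.5*np.median(abs(r)))
    A.append(k)
print("plane a,b,c",np.mean(A,0),"lean deg (neg=towards robot)",np.degrees(np.arctan(np.mean(A,0)[2]*.994)))
c=camera("wrist");W=cloud(c)
q=W[(W[...,0]>.74)&(W[...,0]<.86)&(W[...,2]>.005)&(W[...,2]<.1)&(abs(W[...,1]-.05)<.05)]
b=q[q[:,0]>q[:,0].max()-.02];print("far ball",b.mean(0),np.percentile(b[:,2],[2,50,98]))
save(c,"w8")
E
python3 ang.py
```

```text
[0.695 0.014 0.199] [-1.692 -1.226  9.169] 0.010924627332642501 16.5
plane a,b,c [ 0.691  0.111 -0.041] lean deg (neg=towards robot) -2.3197841825897547
far ball [0.79  0.059 0.022] [0.015 0.021 0.034]
```

Request:
send_rows([
  [0,0,0,3,-0.5,0,5],
  [0,0,0,3,-0.5,0,5],
  [0,0,0,1.5,0,0,5],
  [0,0,0,0,0,0,5],
  [0,0,0,0,0,0,5],
  [0,0,0,0,0,0,5],
])

```text
clock: 17.3
tool_pos: [0.7026, 0.0134, 0.199]
eef_rot: [[0.103, 0.995, 0.003], [0.995, -0.103, -0.0], [0.0, 0.003, -1.0]]
contact_force: [-2.1, -1.2, 9.1]
grip_width: 0.0109
```

```bash
python3 ang.py
python3 - <<'E'
from h import *
s=camera("scene");c=camera("wrist")
cr=cv2.resize(s["color"][120:320,220:400,::-1],(405,450),interpolation=cv2.INTER_CUBIC)
cv2.imwrite("pics/w9.png",np.hstack([cr,cv2.resize(c["color"][0:400,200:550,::-1],(394,450))]))
E
```

```text
[0.703 0.013 0.199] [-2.096 -1.246  9.121] 0.01093679419590694 17.3
plane a,b,c [ 0.691  0.11  -0.004] lean deg (neg=towards robot) -0.23331211975463637
far ball [0.791 0.059 0.02 ] [0.012 0.018 0.034]
```

View pics/w9.png

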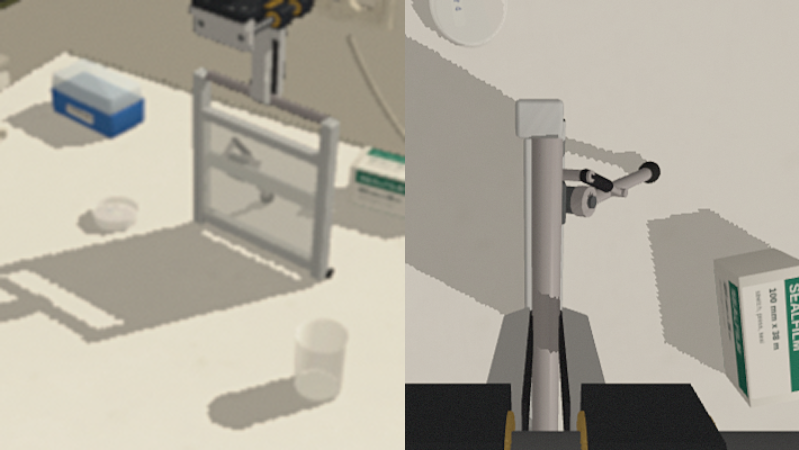

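The shield is upright with a lean of about 0.2°, pressed down at about 9 N, with the ball at bench level. The rail is about 43 mm from where it started, against a limit of 70. I hand in.

Run:
```python
from h import *
print(finish_job());o=get_obs();print(o["clock"],o["tool_pos"],o["contact_force"],o["grip_width"])
```

```text
the job is handed in; nothing more can be done
None
the job is handed in; nothing more can be done
```

The kickstand is open, and the shield stands upright on the bench with the arm still gripping its top handle. I handed the job in at about 17 s of robot time; no verdict was reported.

**Kickstand:** It was opened while the shield still lay on its face. The ball's measured position put the joint at about 1.78 rad. My first push failed: the fingertip rode up on the leg, the wrist force peaked at 78 N or more, the leg fell back, and the shield slid about 13 mm. A second, deeper push took it over centre with readings of about 7 N or less.

**Last checks before hand-in:**

| Check | Measured | Limit |
|---|---|---|
| Lean from upright | about 0.2° | 6° |
| Foot rail moved from start | about 43 mm (estimate from the front-face fit) | 70 mm |
| Downward push on the shield | about 9 N | – |
| Kickstand ball | at bench level, centre about 9–12 mm high | 21 mm |

- **Grip:** The squeeze was set to 40 N. The opening read 10.9 mm on the 12 mm bar, slightly under its diameter. It stayed steady from lift to finish, and the last picture shows the bar between the pads.
- **Other items:** The petri dish and beaker looked undisturbed in the last pictures. The slide box was outside those views, but the arm never went near it.

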